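# Hang a test-lead comb on the bench rail

### The arm

A 7-joint arm with a two-finger parallel gripper is mounted at the origin on the work surface. World frame = base frame: x ahead of the robot, y to its left, z up, the work surface at z = 0. Lengths are in m, angles in rad, forces in N, time in s.
With the tool pointing down it reaches from about 0.35 to 0.9 m from the base axis. Payload 8.1 kg.
Tool frame: the origin (TCP) lies midway between the tips of the shut fingers; the grasp point (between the pads) lies 19 mm behind it (arm.pinch_z is the distance from the TCP to the grasp point, in m); z points along the fingers, y is the direction in which the jaws open and shut (so a half turn about z gives the same grasp; the last joint's range is limited). The gripper opens to 92 mm and grips with 3 to 60 N. Pads are 19 mm wide; open, the fingers measure 130 mm over their backs; the gripper's body (75 mm by 190 mm) begins 47 mm behind the grasp point.
Start: joints at [-1.297, 0.434, 0.025, 1.573, -0.012, 1.134, -0.075], TCP at [0.23, 0.581, 0.227] pointing down, gripper open.
Joint ranges: [-2.62, 2.62], [-0.44, 2.09], [-1.27, 1.32], [0.08, 2.57], [-1.32, 4.46], [0.12, 2], [-2.74, 2.74]. Speed limits (rad/s): [2.22, 2.22, 3.01, 3.01, 3.14, 3.14, 3.14].

### API

Orientations are given as a rotation vector (axis times angle).
In Python, from cell import arm, eyes gives the robot as it stands.
- The arm moves only by the tool apply_moves, never from a script. Its argument "targets" is one flat list of numbers, 5 for each row, row after row: the closure, from 0 (fully open) to 1 (shut), then the shift along the tool's x, y, z each as a share of 40 cm, from -1 to 1, then the turn about the tool's z as a share of pi/2 rad, from -1 to 1. A call has 1 to 20 rows; each row shifts and turns the commanded pose from where the row before left it, along the tool's axes as they then stand; what a row does not reach is not made up. A row lasts 1/8 s, in which the tool goes at most 62.5 mm and 10.7 degrees, less where a joint would pass 70% of its speed; a pose out of reach is approached as far as the arm can. A call with a number of a shift or a turn outside -1 to 1 is refused whole. A call with a gripper value outside its range is refused whole. The fingers move at their own pace and stop on an object; "grip_force" is the grip in N (left out, the last holds). Time passes only in rows, so rows that do not move let the fingers close. It gives the time, the measured TCP pose, the force and the opening at its end, in the units of the state.
- arm.observe(): the state, without advancing time (a new reading comes with each control period).
- eyes.get_image(name): name is "side" or "top"; returns the picture (400x640x3 uint8, red, green, blue); there is no depth.
- eyes.camera_params(name): a dict with "camera_matrix" (3x3 intrinsics, pixels), "distortion" ([k1, k2, p1, p2, k3] as OpenCV has them; the pictures are not rectified), "xyz" and "attitude" of the camera in the world. Camera axes: x right, y down, z forward; pixel columns grow to the right and rows downward; lengths in m; the calibration is good to about 2 mm. A picture is of the moment at which its call begins. camera_params takes no time and is no camera call.
- arm.sign_off(): hands the job in, once; it reports no verdict.
The state is a dict: "clock": time; "joints": joint angles; "dq": joint speeds; "joint_efforts": joint torques, N m; "position": TCP position; "ee_rot": TCP orientation; "force": force on the tool from outside, world axes, zero at the start; "ft_torque": the same for the moment, N m; "width": opening from 0.0 (shut) to 1.0 (fully open).
Only numpy, scipy, OpenCV 4.12 (cv2) and the standard library are available. Lean on these libraries where they do the work, as an engineer would, in place of code of your own. Each camera call takes 0.05 s, during which the arm holds its last target.

### The job

Put the spare test-lead hanger up on the bench rail: pick it up from the bench, enter its shoe at the rail's open end and slide it along until it clicks into the catch at the stop inside the rail, fully home against the buffer. Be gentle, never force it against the rail or push it at the stop with more than about 15 N, leave the other things on the bench where they are, and let go.

Things in the scene. Friction and masses are not known exactly. Their poses are not given: they have to be found in the camera images.
- hanger_grip (a point): Spare test-lead hanger (160 g), standing on its comb: steel back plate, black rubber-faced grip block on top, grey five-toothed comb at the foot, white nylon shoe behind. This point: centre of the grip block (16 x, 30 y, 44 mm high), 104 mm above the comb's underside. Axes: x level, from shoe to comb tips; y along the shoe; z up. Grip firmly across y (30 mm): the comb outweighs the shoe. The comb is 70 mm wide, reaching 64 mm to +x.
- hanger_shoe (a point): Centre of the hanger's shoe, axes as hanger_grip, at x -11, y 0, z -44 mm from it. The shoe is 8 mm thick (x), 26 mm high, 40 mm long (y), with rounded noses at both ends and an upright notch across the middle of its back. A neck 8 mm high joins it to the back plate (40 mm wide, 4 mm thick), whose near face is 9 mm from this point in +x. Symmetric in y.
- rail_mouth (a point): Centre of the open end of the aluminium rail, 170 mm above the bench. Axes: +y level, along the rail into it; +x level, to the slotted side, where the comb hangs; z up. Channel 10 mm deep (x -5 to 5), 28.4 mm high; 13 mm high slot between two lips (x 5 to 8); outer top face at z +17 mm. To hang, the hanger's axes point as these and the shoe's centre runs on this y axis, with 1 mm play each way.
- rail: The fixed rail, 360 mm long, far end capped, on two uprights; origin on the bench below its middle, 180 mm in +y of rail_mouth, same axes. Feet reach 75 mm to -x, 55 mm to +x. A comb hung for good (top 236 mm up) is centred 315 mm from the open end. The stop in the channel is at another place each time, not measured: at home the shoe's centre is 150 to 220 mm in from rail_mouth.
- ball (a joint): Steel ball of the stop's spring catch, in m: 0 free, grows as it is pushed aside (1 N/mm on 3 N). It meets the shoe's nose about 23 mm before home (push rises by about 2 to 5 N), rides the shoe's back at about 0.0025 with little drag, then snaps into the notch at home (about 0.0005), drawing the hanger in over the last 3 mm with 2 to 3 N, and holds it there.
- buffer (a joint): Rubber buffer of the stop, on a spring (0.5 N/mm on 0.5 N), in m: 0 free; the shoe's nose meets it 4 mm before home; about 0.004 with the hanger home and caught; 0.006 at the hard face of the stop, 2 mm past home, where the push rises sharply.
- hanger: The same hanger; origin on the bench plane under the shoe's centre, 60 mm below it, level with the comb's underside; axes as hanger_grip.
- mouse: Bystander: black computer mouse, 58 x 88 x 33 mm; origin under its centre.
- adapter: Bystander: black plug-in power adapter with two pins, 70 x 45 x 59 mm; origin under its centre.
- enclosure: Bystander: grey instrument enclosure with a pale lid, 94 x 134 x 66 mm; origin under its centre.
- wristband: Bystander: plain plastic wristband lying flat, 68 mm across, 16 mm high; origin under its centre.
Things that resemble listed ones, but are neither listed nor needed, are in the scene too. What is shaped like the hanger but turquoise is not meant.

How it is judged:
By the outcome, as a careful person would: the job done as asked, in the order asked, and still so for the second after the job is handed in, with the robot touching nothing.
It also fails if it takes over 72 s, if anything falls off the work surface, if the arm or the gripper's body presses on something with over 40 N, if the wrist force passes 120 N, or if a joint passes its speed limit or range.

## Working session

There is one attempt and no reset: what is moved stays moved. The work goes in short steps, Python scripts to look and compute and a tool call to move; the robot and the scene stay as the last step left them, time stands still between calls to the robot, and variables do not carry over. Pictures are saved under pics/ and viewed, and the job is handed in when it is done.

Besides the shell and the picture viewer there is one more tool, called after "Request:" as a command line: name --argument value ..., lists and objects as JSON in quotes. apply_moves: Moves the arm, as the interface text tells. Its arguments: {"type":"object","properties":{"targets":{"type":"array"},"grip_force":{"type":"number"}},"required":["targets"]}

```bash
mkdir -p pics; ls; python3 - <<'E'
from cell import arm, eyes
import cv2
print(arm.observe()); print(arm.pinch_z)
for n in ("side","top"):
    p=eyes.camera_params(n); print(n,p)
    im=eyes.get_image(n); cv2.imwrite(f"pics/{n}0.png",im[:,:,::-1])
E
```

```text
pics
{'clock': 0.0, 'joints': array([-1.29658857,  0.43522256,  0.02496423,  1.57410028, -0.01158353,
        1.13401226, -0.0751165 ]), 'dq': array([ 0.00028967, -0.00012952, -0.00049856,  0.0010002 , -0.00129511,
        0.00034354, -0.00067629]), 'joint_efforts': array([-4.82856231e-04, -6.67857456e+01,  9.84076224e-01, -3.14454138e+01,
       -6.07315404e-02,  4.27887181e-02,  1.60330474e-04]), 'position': array([0.22983443, 0.58064769, 0.22594392]), 'ee_rot': array([-5.88475757e-01, -3.08583625e+00,  2.49933438e-03]), 'force': array([-0.11288806,  0.08568669,  0.25005604]), 'ft_torque': array([ 0.00215008, -0.01745942, -0.03156078]), 'width': 0.9976428966808258}
0.0188
side {'camera_matrix': array([[447.66342167,   0.        , 321.93943218],
       [  0.        , 447.66342167, 203.65900963],
       [  0.        ,   0.        ,   1.        ]]), 'distortion': array([-0.12159702,  0.        ,  0.        ,  0.        ,  0.        ]), 'xyz': array([ 0.40545953, -0.85442491,  0.66688157]), 'attitude': array([-2.14268782,  0.24003219, -0.09576022])}
top {'camera_matrix': array([[445.00122028,   0.        , 325.97640586],
       [  0.        , 445.00122028, 202.13016569],
       [  0.        ,   0.        ,   1.        ]]), 'distortion': array([-0.06723144,  0.        ,  0.        ,  0.        ,  0.        ]), 'xyz': array([ 0.49047588, -0.04429258,  1.34277062]), 'attitude': array([-2.16369675,  2.21500802, -0.05820046])}
```

View pics/side0.png

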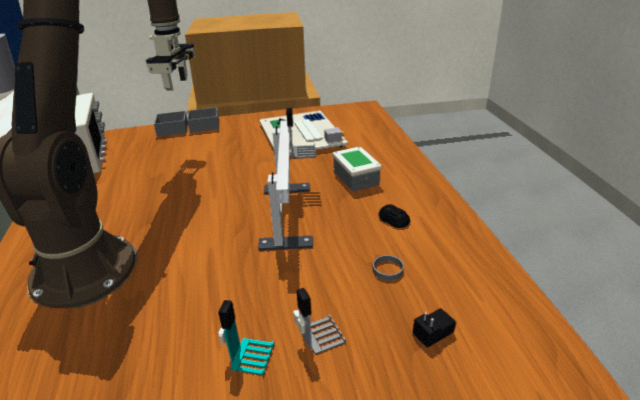

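View pics/top0.png

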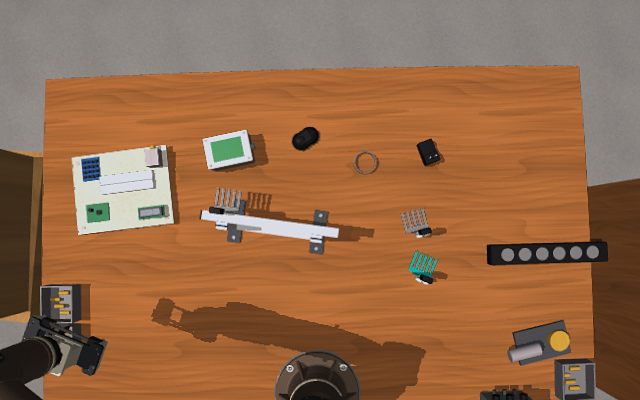

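```bash
cat > h.py <<'E'
import numpy as np, cv2
from scipy.spatial.transform import Rotation as R
from cell import arm, eyes
P={n:eyes.camera_params(n) for n in("side","top")}
def proj(n,X):
    p=P[n]; Rc=R.from_rotvec(p["attitude"]).as_matrix().T
    t=-Rc@p["xyz"]
    u,_=cv2.projectPoints(np.asarray(X,float).reshape(-1,3),cv2.Rodrigues(Rc)[0],t,p["camera_matrix"],p["distortion"]); return u[:,0]
def onplane(n,uv,z):
    p=P[n]; q=cv2.undistortPoints(np.array(uv,float).reshape(-1,1,2),p["camera_matrix"],p["distortion"])[:,0]
    d=np.c_[q,np.ones(len(q))]@R.from_rotvec(p["attitude"]).as_matrix().T
    return p["xyz"]+d*((z-p["xyz"][2])/d[:,2])[:,None]
def crop(src,out,x0,y0,w,h,s):
    im=cv2.imread(src) if isinstance(src,str) else src
    c=cv2.resize(im[y0:y0+h,x0:x0+w],None,fx=s,fy=s,interpolation=cv2.INTER_CUBIC)
    for k in range(0,w,10): cv2.line(c,(k*s,0),(k*s,4 if k%50 else 12),(0,0,255),1)
    for k in range(0,h,10): cv2.line(c,(0,k*s),(4 if k%50 else 12,k*s),(0,0,255),1)
    cv2.imwrite(out,c)
E
python3 - <<'E'
from h import *
crop("pics/side0.png","pics/sh.png",200,270,160,120,5)
crop("pics/top0.png","pics/th.png",390,190,80,60,10)
crop("pics/top0.png","pics/tr.png",190,170,200,100,4)
crop("pics/side0.png","pics/sr.png",240,90,100,170,3)
E
```

```text
(no output)
```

View pics/sh.png

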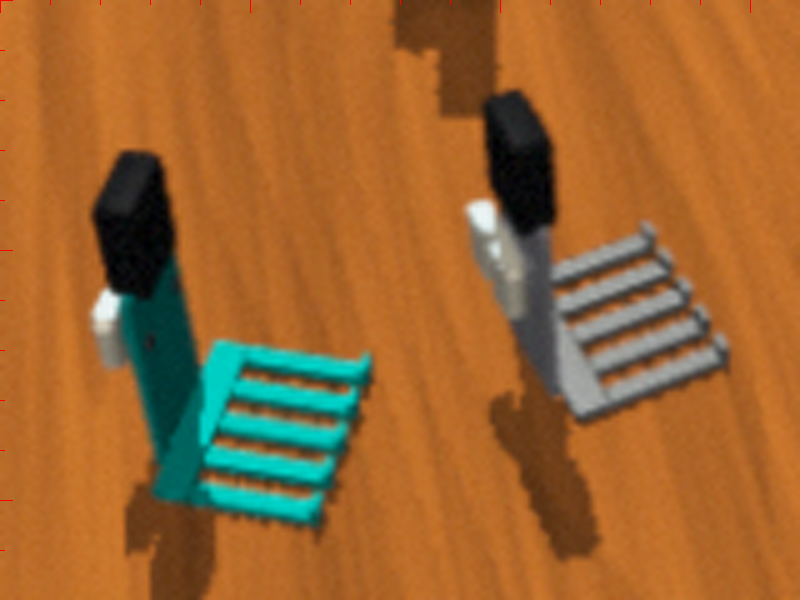

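View pics/th.png

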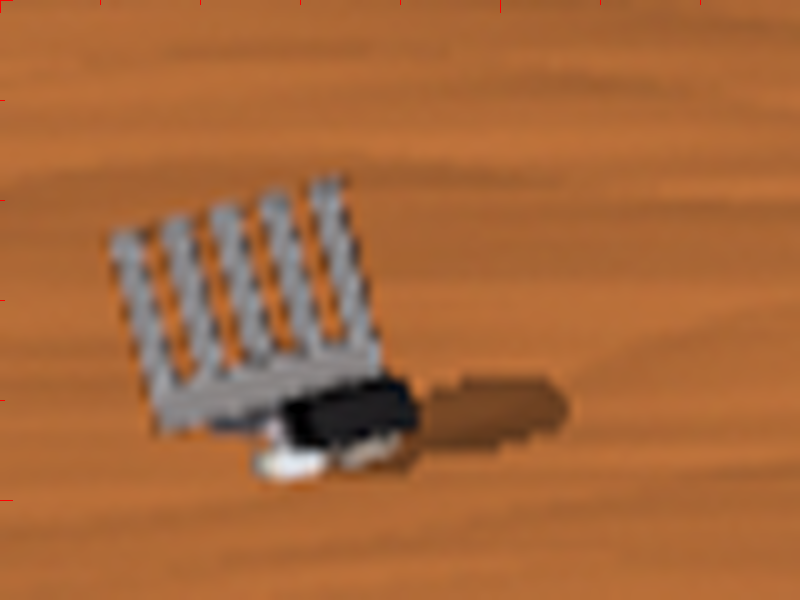

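View pics/tr.png

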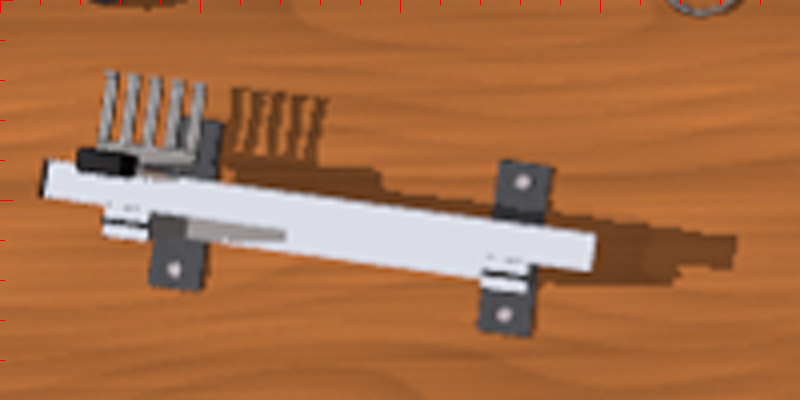

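View pics/sr.png

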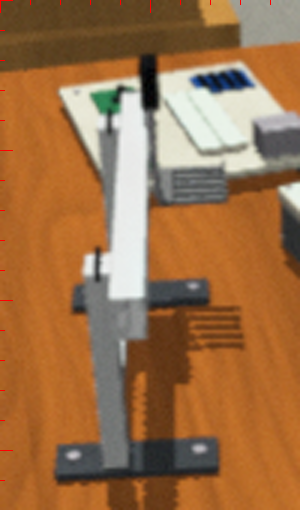

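```bash
python3 - <<'E'
from h import *
# rail top corners
c=lambda L:[(190+x/4,170+y/4) for x,y in L]
up=onplane("top",c([(50,160),(597,232)]),.187); lo=onplane("top",c([(45,197),(593,272)]),.187)
print(up,lo)
for e in(up,lo):
    d=e[0]-e[1]; print(np.linalg.norm(d),np.degrees(np.arctan2(-d[0],d[1])))
# hanger comb z~? tips
c=lambda L:[(390+x/10,190+y/10) for x,y in L]
print(onplane("top",c([(125,235),(330,185),(165,415),(380,365)]),.006))
print(onplane("top",c([(282,408),(410,380),(418,425),(290,445)]),.126))
# side
print(onplane("side",[(304+0,290)],.126))
E
```

```text
[[ 0.54479954  0.28419245  0.187     ]
 [ 0.48980469 -0.07216737  0.187     ]] [[ 0.52067431  0.28769638  0.187     ]
 [ 0.46399928 -0.06893816  0.187     ]]
0.3605783619890803 -8.772902461497047
0.3611097604472462 -9.02972409496967
[[ 0.52866202 -0.26785243  0.006     ]
 [ 0.54222608 -0.33030877  0.006     ]
 [ 0.47434236 -0.27815498  0.006     ]
 [ 0.48771899 -0.34352922  0.006     ]]
[[ 0.47689921 -0.28932375  0.126     ]
 [ 0.48366092 -0.32478205  0.126     ]
 [ 0.47131592 -0.32655401  0.126     ]
 [ 0.46675106 -0.29118292  0.126     ]]
[[ 0.47808004 -0.30471716  0.126     ]]
```

```bash
cat >> h.py <<'E'
def box(x,y,z):
    c=np.array([[a,b,d] for a in x for b in y for d in z]); 
    return [(c[i],c[j]) for i in range(8) for j in range(i+1,8) if np.sum(c[i]!=c[j])==1]
def pose(L,x,y,yaw,z=0):
    M=R.from_euler("z",yaw,degrees=True).as_matrix(); return [(M@a/1000+[x,y,z],M@b/1000+[x,y,z]) for a,b in L]
HAN=box((3,19),(-15,15),(82,126))+box((9,13),(-20,20),(0,82))+box((-4,4),(-20,20),(47,73))+box((9,75),(-35,35),(0,6))
RAIL=box((-8,8),(0,360),(-17,17))
def overlay(src,n,segs,out,x0,y0,w,h,s):
    im=cv2.imread(src) if isinstance(src,str) else src
    c=cv2.resize(im[y0:y0+h,x0:x0+w],None,fx=s,fy=s,interpolation=cv2.INTER_CUBIC)
    for L,col in segs:
        for a,b in L:
            u=(proj(n,[a,b])-[x0,y0]+.5)*s-.5
            cv2.line(c,*[tuple(int(round(v*16)) for v in q) for q in u],col,1,cv2.LINE_AA,4)
    cv2.imwrite(out,c)
E
python3 - <<'E'
from h import *
yaw=11.5
M=R.from_euler("z",yaw,degrees=True).as_matrix()
o=np.array([.4747,-.3075,0])-M@[.011,0,0]
H=pose(HAN,o[0],o[1],yaw); print(o)
ry=-8.9; Mr=R.from_euler("z",ry,degrees=True).as_matrix()
m=np.array([.4898,-.0722,0])-Mr@[.008,0,0]; print(m)
Rr=pose(RAIL,m[0],m[1],ry,.17)
overlay("pics/side0.png","side",[(H,(0,255,0))],"pics/o1.png",270,270,90,90,6)
overlay("pics/top0.png","top",[(H,(0,255,0))],"pics/o2.png",390,190,60,60,9)
overlay("pics/top0.png","top",[(Rr,(0,255,0))],"pics/o3.png",190,170,170,100,4)
overlay("pics/side0.png","side",[(Rr,(0,0,255))],"pics/o4.png",250,100,60,120,5)
a=[cv2.imread(f"pics/o{i}.png") for i in(1,2,3,4)]
cv2.imwrite("pics/oo.png",cv2.resize(np.hstack([a[0],a[1]]),(800,400)))
E
```

```text
[ 0.46392083 -0.30969305  0.        ]
[ 0.48189632 -0.07096232  0.        ]
```

View pics/o1.png

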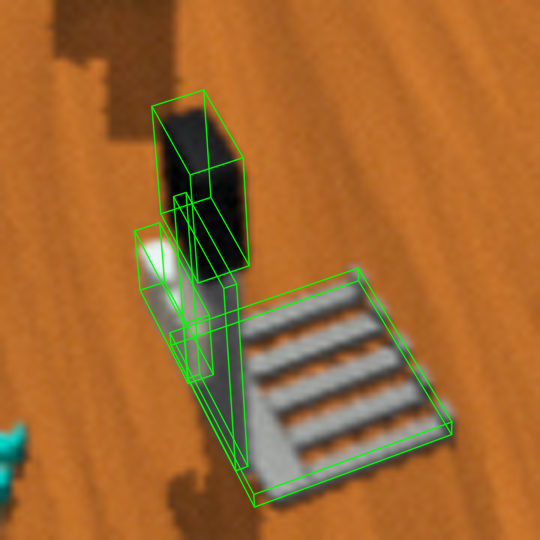

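View pics/o2.png

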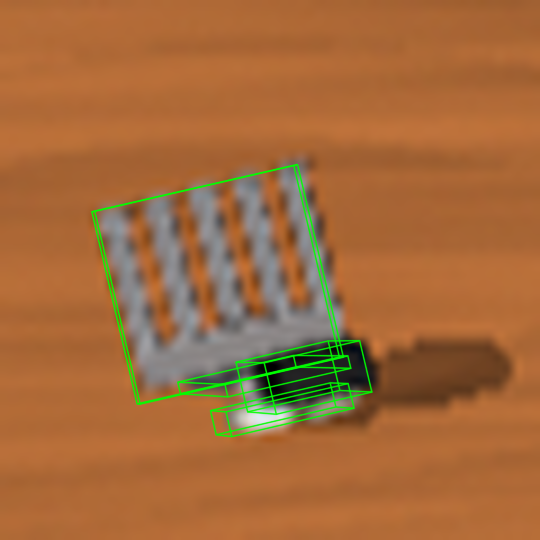

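View pics/o3.png

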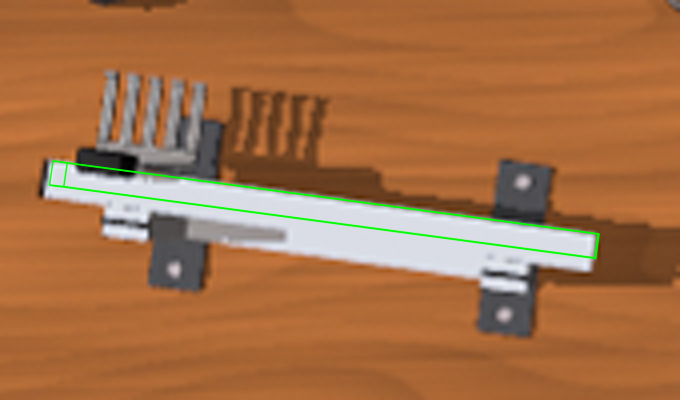

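View pics/o4.png

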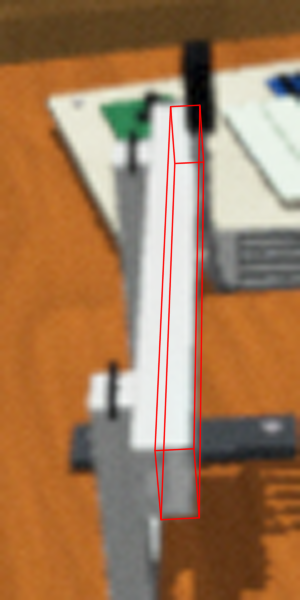

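```bash
python3 - <<'E'
from h import *
from scipy.optimize import least_squares
S=[((13,-35,0),(273,505)),((75,-35,0),(453,434)),((75,35,6),(357,268)),((19,-15,82),(249,265)),((3,-15,82),(199,284)),((3,15,126),(163,112)),((19,15,126),(207,106)),((19,-15,126),(243,156))]
T=[((13,35,6),(143,388)),((75,35,6),(101,213)),((75,-35,6),(306,160)),((19,-15,126),(370,342)),((3,-15,126),(380,390)),((3,15,126),(252,412)),((19,15,126),(246,368))]
ps=np.array([[270+(x+.5)/6-.5,270+(y+.5)/6-.5] for _,(x,y) in S]); pt=np.array([[390+(x+.5)/9-.5,190+(y+.5)/9-.5] for _,(x,y) in T])
ms=np.array([a for a,_ in S])/1e3; mt=np.array([a for a,_ in T])/1e3
def f(v,sep=False,use=(1,1)):
    M=R.from_euler("z",v[2],degrees=True).as_matrix(); o=np.array([v[0],v[1],0])
    a=proj("side",ms@M.T+o)-ps; b=proj("top",mt@M.T+o)-pt
    return (a,b) if sep else np.r_[a.ravel()*use[0],b.ravel()*use[1]]
for use in((1,1),(1,0),(0,1)):
    r=least_squares(f,[.464,-.31,11],kwargs=dict(use=use),loss="soft_l1",f_scale=.5,x_scale=[.01,.01,1]); print(use,r.x.round(4))
    if use==(1,1): v=r.x; print(f(v,True))
H=pose(HAN,*v)
overlay("pics/side0.png","side",[(H,(0,255,0))],"pics/p1.png",270,270,90,90,6)
overlay("pics/top0.png","top",[(H,(0,255,0))],"pics/p2.png",390,190,60,60,9)
cv2.imwrite("pics/p.png",cv2.resize(np.hstack([cv2.imread("pics/p1.png"),cv2.imread("pics/p2.png")]),(800,400)))
s=arm.observe(); print(R.from_rotvec(s["ee_rot"]).as_matrix().round(4))
E
```

```text
(1, 1) [ 0.4643 -0.3111 12.0337]
(array([[-0.62214199, -0.01530849],
       [ 0.07957463,  0.22766499],
       [ 0.18718089,  0.23445107],
       [ 0.37472012,  0.50083738],
       [ 0.1788249 ,  0.28362493],
       [-1.66094388, -0.50361988],
       [-0.37258319, -2.28566987],
       [ 0.37756538,  0.64681161]]), array([[-0.22171851,  0.40312138],
       [-0.48965346, -0.23800563],
       [-0.79055051,  0.26270803],
       [-0.77577188, -0.3939698 ],
       [-0.47756052, -0.03319083],
       [ 3.15796391,  0.08594975],
       [ 2.4198321 , -0.72567138]]))
(1, 0) [ 0.4645 -0.311  12.3676]
(0, 1) [ 0.4639 -0.3113 10.9286]
[[-9.298e-01  3.680e-01 -4.000e-04]
 [ 3.680e-01  9.298e-01 -1.300e-03]
 [-1.000e-04 -1.400e-03 -1.000e+00]]
```

View pics/p.png

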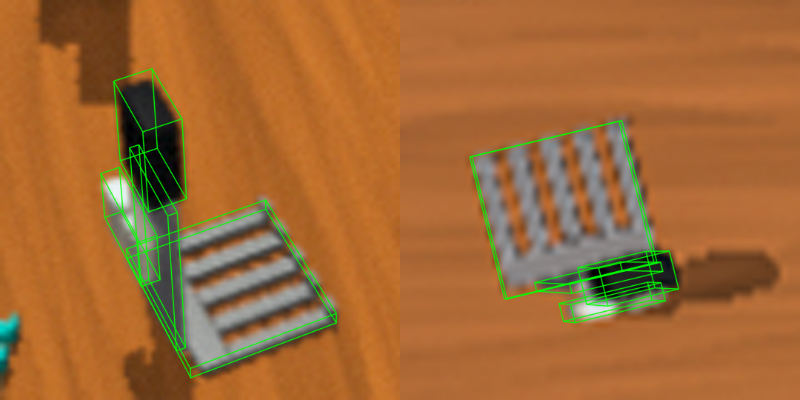

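Candidates in the top picture are the grey hanger at (416,222), the turquoise one at (425,268) and the one already hung on the rail at (216,209). I choose the grey one, which stands alone on the bench. The crops show a grey comb with five teeth, a white shoe and a black block.

Request:
apply_moves --targets '[0,0,0,-0.15,0,0,-0.04,-0.05,-0.15,0,0,-0.0868,-0.1152,0,0,0,-0.0868,-0.1152,0,0,0,-0.0868,-0.1152,0,0,0,-0.0868,-0.1152,0,0,0,-0.0868,-0.1152,0,0,0,-0.0868,-0.1152,0,0,0,-0.0868,-0.1152,0,0,0,-0.0868,-0.1152,0,0,0,-0.0868,-0.1152,0,0,0,-0.0868,-0.1152,0,0,0,-0.0868,-0.1152,0,0,0,-0.0868,-0.1152,0,0,0,-0.0868,-0.1152,0,0,0,-0.0868,-0.1152,0,0,0,-0.0868,-0.1152,0,0]'

```text
clock: 2.22
position: [0.4676, -0.2779, 0.3441]
ee_rot: [0.586, 3.086, 0.0]
force: [0.5, 0.9, 0.7]
width: 0.998
```

Request:
apply_moves --targets '[0,0,0,0.05,-0.0928,0,0,0,0.1,-0.0928,0,0,0,0.1,-0.0928,0,0,0,0.05,-0.0928,0,0,0,0,0]'

```text
clock: 2.85
position: [0.466, -0.2761, 0.2229]
ee_rot: [0.321, -3.122, -0.003]
force: [-0.5, 0.1, 1.2]
width: 1.001
```

```bash
cat >> h.py <<'E'
def plan(target,yaw=None):
    s=arm.observe(); M=R.from_rotvec(s["ee_rot"]).as_matrix(); d=np.array(target)-s["position"]
    print("t",s["clock"].__round__(2),"pos",s["position"].round(4),"tooly deg",np.degrees(np.arctan2(M[1,1],M[0,1])).round(2),"tilt",M[:,2].round(4),"F",np.round(s["force"],1),"w",round(s["width"],3))
    print("world d mm",(d*1e3).round(1),"-> share",(M.T@d/.4).round(4))
E
python3 - <<'E'
from h import *
plan([.4751,-.3089,.087])
im=eyes.get_image("side"); cv2.imwrite("pics/side1.png",im[:,:,::-1])
im=eyes.get_image("top"); cv2.imwrite("pics/top1.png",im[:,:,::-1])
E
```

```text
t 2.85 pos [ 0.466  -0.2761  0.2229] tooly deg 101.75 tilt [-0.003   0.0014 -1.    ] F [-0.5  0.1  1.2] w 1.001
world d mm [   9.1  -32.8 -135.9] -> share [-0.0065 -0.0856  0.3395]
```

Request:
apply_moves --targets '[0,-0.006,-0.086,0,0,0,0,0,0.08,0,0,0,0,0.08,0,0,0,0,0,0,0,0,0,0,0]'

```text
clock: 3.58
position: [0.4773, -0.3104, 0.1619]
ee_rot: [-0.322, 3.123, -0.002]
force: [0.1, -1.3, -0.2]
width: 0.997
```

```bash
python3 - <<'E'
from h import *
plan([.4751,-.3089,.087])
im=eyes.get_image("side")[:,:,::-1].copy(); cv2.imwrite("pics/side2.png",im)
crop(im,"pics/s2.png",240,190,130,130,5)
E
```

```text
t 3.58 pos [ 0.4773 -0.3104  0.1619] tooly deg 101.76 tilt [ 0.0018 -0.0011 -1.    ] F [ 0.1 -1.3 -0.2] w 0.997
world d mm [ -2.2   1.5 -74.9] -> share [0.0049 0.0052 0.1873]
```

View pics/s2.png

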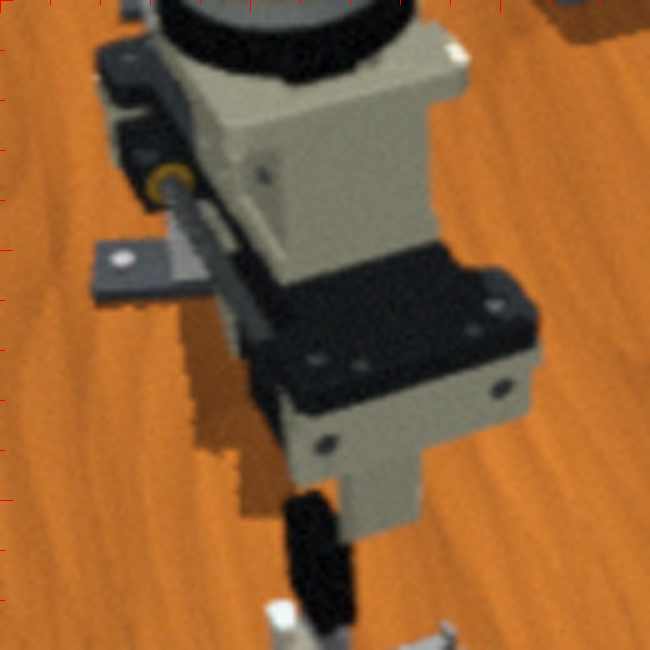

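```bash
python3 - <<'E'
from h import *
F=box((-9.5,9.5),(-65,-46),(0,25))
s=arm.observe(); p=s["position"]
overlay("pics/side2.png","side",[(pose(F,p[0],p[1],11.8,p[2]),(0,255,0)),(pose(HAN,.4643,-.3111,11.8),(0,0,255))],"pics/s2o.png",280,270,90,90,8)
E
```

```text
(no output)
```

View pics/s2o.png

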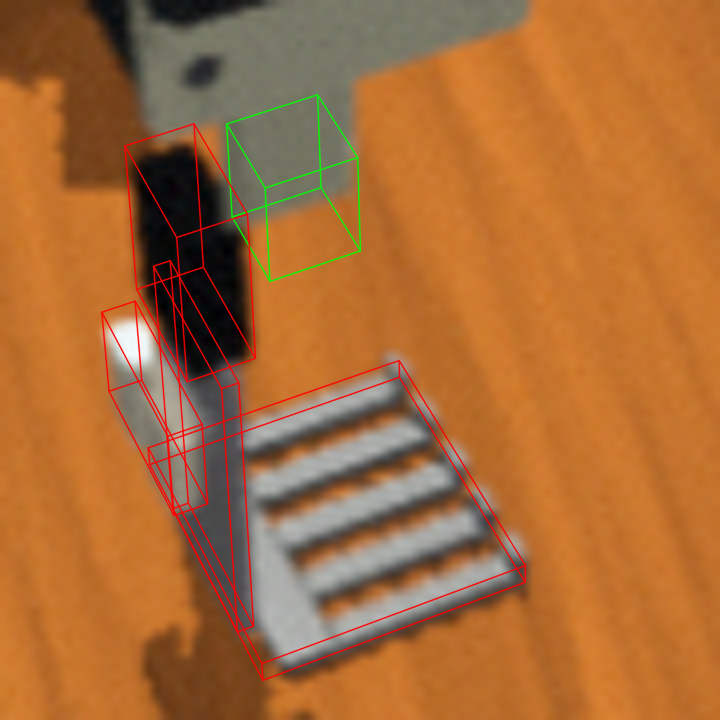

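Request:
apply_moves --targets '[0,0.005,0.004,0.06,0,0,0,0,0.06,0,0,0,0,0.06,0,0,0,0,0.007,0,0,0,0,0,0,0,0,0,0,0]'

```text
clock: 4.38
position: [0.4749, -0.3092, 0.0867]
ee_rot: [-0.323, 3.123, -0.002]
force: [0.2, 0.1, 0.6]
width: 0.998
```

```bash
python3 - <<'E'
from h import *
plan([.4751,-.3089,.087])
im=eyes.get_image("side")[:,:,::-1].copy(); cv2.imwrite("pics/side3.png",im)
F=box((-9.5,9.5),(-65,-46),(0,25))
s=arm.observe(); p=s["position"]
overlay(im,"side",[(pose(F,p[0],p[1],11.8,p[2]),(0,255,0))],"pics/s3o.png",270,270,90,90,8)
E
```

```text
t 4.38 pos [ 0.4749 -0.3092  0.0867] tooly deg 101.81 tilt [ 1.9e-03 -9.0e-04 -1.0e+00] F [0.2 0.1 0.6] w 0.998
world d mm [0.2 0.3 0.3] -> share [-0.0005  0.0006 -0.0007]
```

View pics/s3o.png

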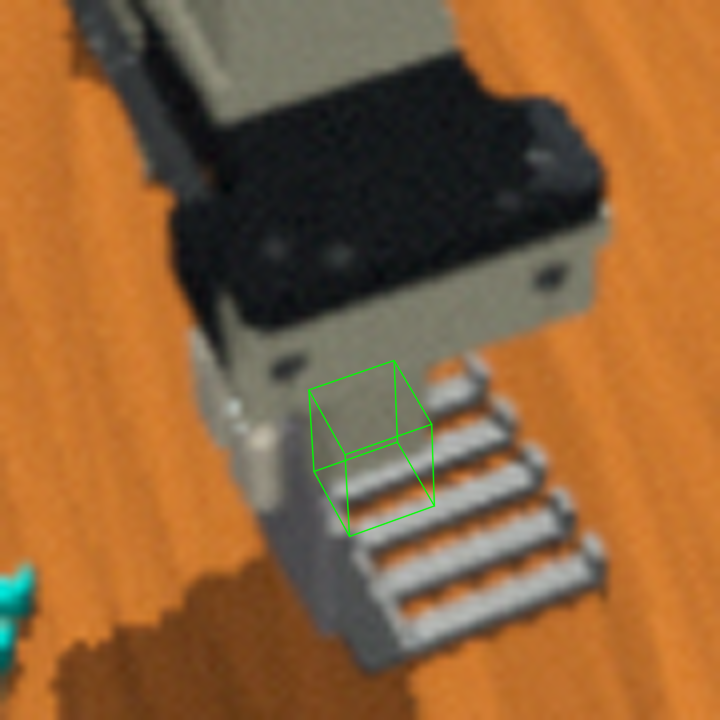

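Request:
apply_moves --targets '[1,0,0,0,0,1,0,0,0,0,1,0,0,0,0,1,0,0,0,0,1,0,0,0,0,1,0,0,0,0]' --grip_force 40

```text
clock: 5.18
position: [0.4743, -0.3091, 0.0856]
ee_rot: [-0.323, 3.125, -0.001]
force: [-1.2, -1.6, 11.7]
width: 0.4
```

```bash
python3 - <<'E'
from h import *
plan([.4751,-.3089,.087])
E
```

```text
t 5.17 pos [ 0.4743 -0.3091  0.0856] tooly deg 101.8 tilt [ 3.e-04 -6.e-04 -1.e+00] F [-1.2 -1.6 11.7] w 0.4
world d mm [0.8 0.2 1.4] -> share [-0.0022  0.0001 -0.0036]
```

Request:
apply_moves --targets '[1,0,0,0,0,1,0,0,0,0]'

```text
clock: 5.42
position: [0.4742, -0.3081, 0.0858]
ee_rot: [-0.324, 3.125, 0.002]
force: [-3.2, 3.1, 9.3]
width: 0.327
```

```bash
python3 - <<'E'
from h import *
plan([.4751,-.3089,.087])
im=eyes.get_image("side")[:,:,::-1].copy(); cv2.imwrite("pics/side4.png",im)
crop(im,"pics/s4.png",270,270,90,90,8)
E
```

```text
t 5.42 pos [ 0.4742 -0.3081  0.0858] tooly deg 101.83 tilt [ 1.0e-04  1.2e-03 -1.0e+00] F [-3.2  3.1  9.3] w 0.327
world d mm [ 0.9 -0.8  1.2] -> share [-0.0019 -0.0023 -0.0029]
```

View pics/s4.png

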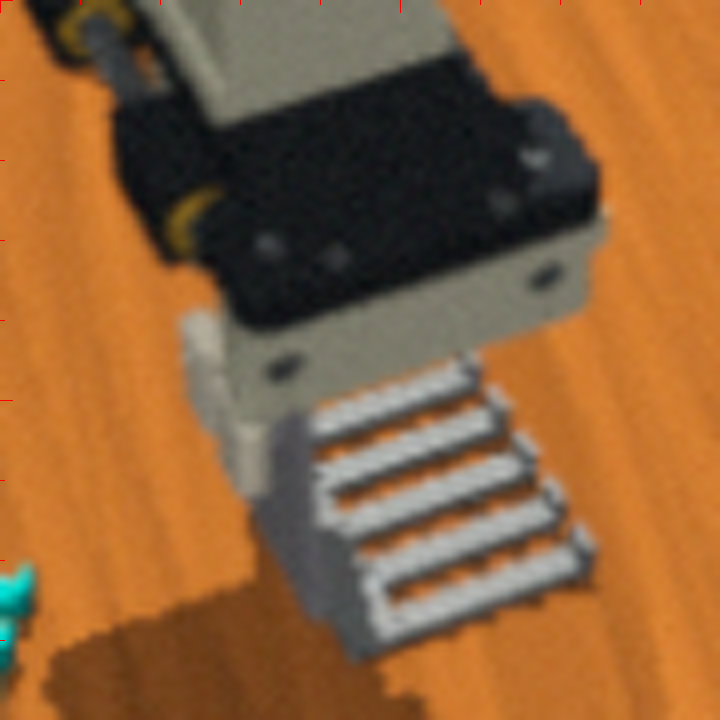

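Request:
apply_moves --targets '[1,0,0,-0.02,0,1,0,0,-0.06,0,1,0,0,-0.08,0,1,0,0,-0.08,0,1,0,0,-0.03,0.0575,1,0,0,-0.01,0.0575,1,0,0,0,0.0575,1,0,0,0,0.0575,1,0,0,0,0,1,0,0,0,0]'

```text
clock: 6.72
position: [0.4741, -0.3086, 0.1974]
ee_rot: [-0.24, -3.132, -0.0]
force: [-0.7, -0.7, -1.9]
width: 0.325
```

```bash
python3 - <<'E'
from h import *
plan([.4835,-.1320,.1958])
E
```

```text
t 6.72 pos [ 0.4741 -0.3086  0.1974] tooly deg 81.23 tilt [-2.e-04  1.e-04 -1.e+00] F [-0.7 -0.7 -1.9] w 0.325
world d mm [  9.4 176.6  -1.6] -> share [0.0441 0.4399 0.0041]
```

Request:
apply_moves --targets '[1,0.009,0.05,0.001,0,1,0.009,0.1,0.001,0,1,0.009,0.1,0.001,0,1,0.009,0.1,0.001,0,1,0.008,0.06,0,0,1,0,0.03,0,0,1,0,0,0,0,1,0,0,0,0]'

```text
clock: 7.72
position: [0.4839, -0.1334, 0.196]
ee_rot: [0.245, 3.132, -0.001]
force: [0.4, -0.5, -2.1]
width: 0.322
```

```bash
python3 - <<'E'
from h import *
plan([.4835,-.1320,.1958])
for n in("side","top"):
    im=eyes.get_image(n)[:,:,::-1].copy(); cv2.imwrite(f"pics/{n}5.png",im)
crop("pics/side5.png","pics/s5.png",240,170,110,100,7)
crop("pics/top5.png","pics/t5.png",280,170,130,100,6)
E
```

```text
t 7.72 pos [ 0.4839 -0.1334  0.196 ] tooly deg 81.05 tilt [ 3.e-04 -7.e-04 -1.e+00] F [ 0.4 -0.5 -2.1] w 0.322
world d mm [-0.4  1.4 -0.2] -> share [0.0015 0.0034 0.0004]
```

View pics/s5.png

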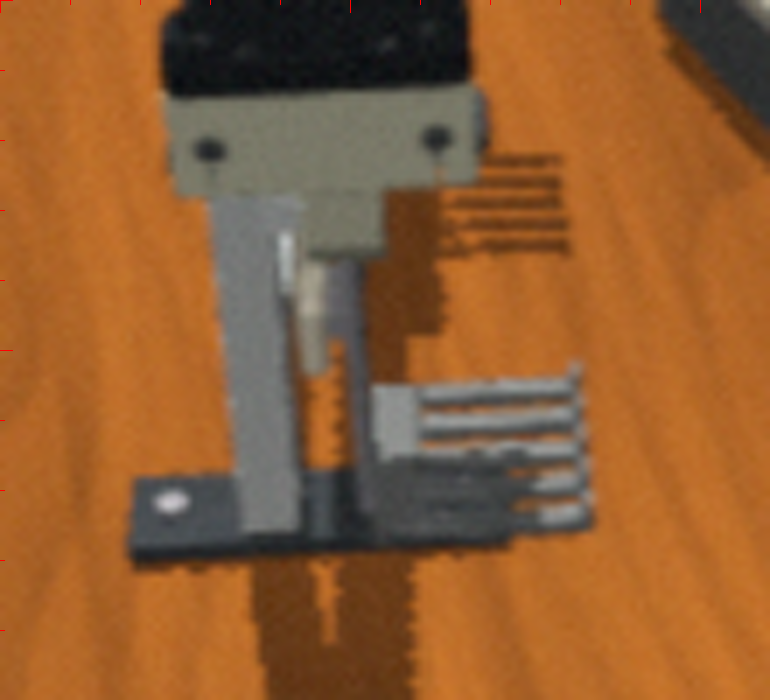

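View pics/t5.png

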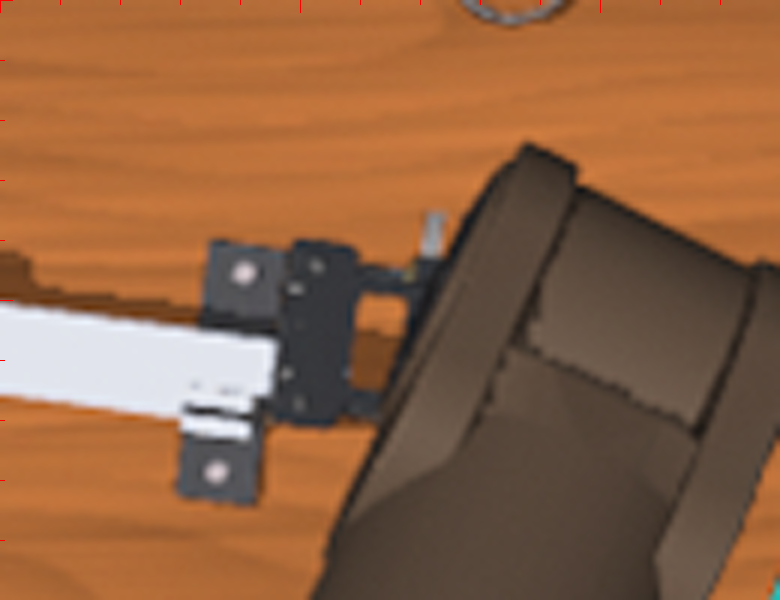

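```bash
python3 - <<'E'
from h import *
s=arm.observe(); p=s["position"]; yaw=-8.95
M=R.from_euler("z",yaw,degrees=True).as_matrix()
o=p-M@[.011,0,0]
print(o, p[2]+.0182-.104)
H=pose(HAN,o[0],o[1],yaw,p[2]+.0182-.104)
overlay("pics/side5.png","side",[(H,(0,255,0))],"pics/s5o.png",260,195,75,60,10)
# rail points side, refine: overlay
RA=box((-8,8),(0,360),(-17,17))
overlay("pics/side0.png","side",[(pose(RA,.4819,-.0710,-8.9,.17),(0,255,0))],"pics/s0r.png",260,170,50,50,14)
E
```

```text
[ 0.47296592 -0.13166351  0.19591482] 0.11011481948110345
```

View pics/s5o.png

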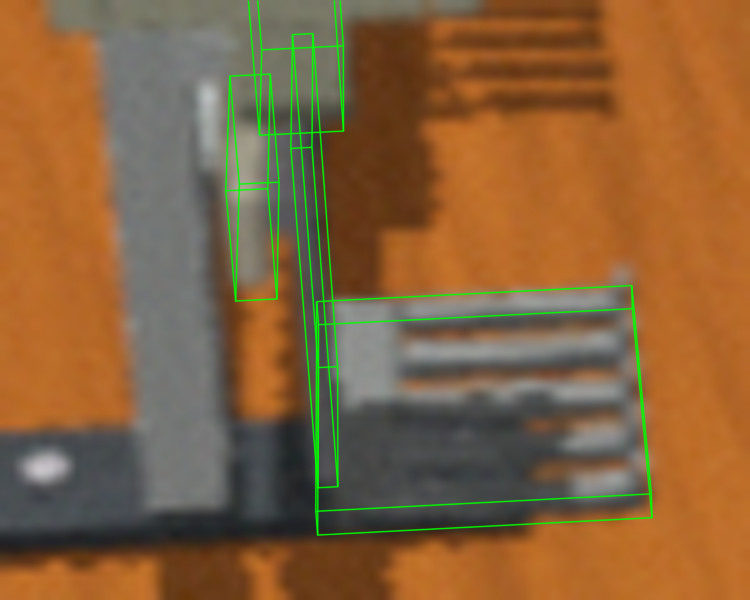

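View pics/s0r.png

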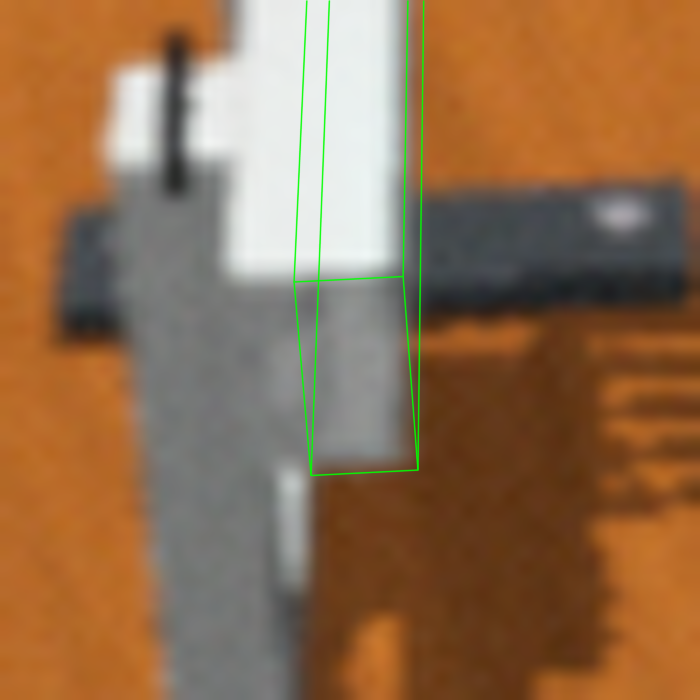

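```bash
python3 - <<'E'
import cv2,numpy as np
a=cv2.imread("pics/side0.png")
c=a[180:210,272:302].astype(float)
c=np.clip((c-60)*1.6,0,255).astype(np.uint8)
cv2.imwrite("pics/z.png",cv2.resize(c,None,fx=20,fy=20,interpolation=cv2.INTER_NEAREST))
print(a[180:206,276:296].mean(2).astype(int))
E
```

```text
[[227 230 235 235 235 236 235 236 237 238 236 224 166 118 105 102 101 103
  106 109]
 [195 223 235 235 235 235 236 236 237 238 236 223 169 116 106 102 103 100
  104 106]
 [181 225 234 236 236 235 236 236 237 238 237 213 155 111 105 107 100 102
  103 102]
 [177 227 236 235 237 237 236 237 237 238 237 212 142 106  95  94  92  90
   91  90]
 [190 230 236 235 235 235 236 236 237 238 236 209 142  99  79  75  79  77
   75  74]
 [196 233 236 235 235 236 235 236 237 238 236 212 142  95  77  73  71  74
   73  71]
 [195 233 236 234 235 235 235 236 236 237 236 210 145  92  76  72  72  73
   69  71]
 [198 232 235 236 235 235 235 236 238 237 235 211 144  95  77  73  74  69
   72  75]
 [197 231 233 234 234 233 232 232 234 235 232 204 140  95  78  67  75  72
   73  72]
 [168 197 200 200 197 190 182 184 187 188 172 144 109  91  75  73  71  72
   74  76]
 [129 141 142 142 142 135 125 137 143 144 137 116  94  77  60  57  55  56
   52  55]
 [118 123 123 123 122 113 111 129 140 142 135 120  99  68  49  38  40  41
   40  36]
 [121 120 119 123 119 116 113 129 144 144 134 125 103  68  45  41  42  48
   41 
[... 410 characters left out ...]
  60  61
   60  60]
 [119 122 124 132 138 131 127 128 140 144 146 135 109  76  61  58  56  61
   60  58]
 [119 123 123 123 128 123 123 131 140 146 144 132 101  77  59  55  60  57
   58  62]
 [115 117 122 118 120 125 123 133 140 145 144 132 103  73  55  60  56  55
   60  61]
 [115 119 121 122 119 121 128 137 140 143 142 131 105  77  62  58  55  58
   57  60]
 [115 118 121 125 128 124 120 122 124 124 128 120 103  79  60  58  53  56
   59  58]
 [118 115 115 131 157 144 103  88  88  91  87  83  75  64  55  56  59  54
   55  58]
 [116 113 111 123 184 169  89  69  62  72  68  66  62  60  60  56  57  58
   59  61]
 [114 116 112 118 170 157  83  65  63  62  67  67  66  58  53  57  57  58
   56  60]]
```

View pics/z.png

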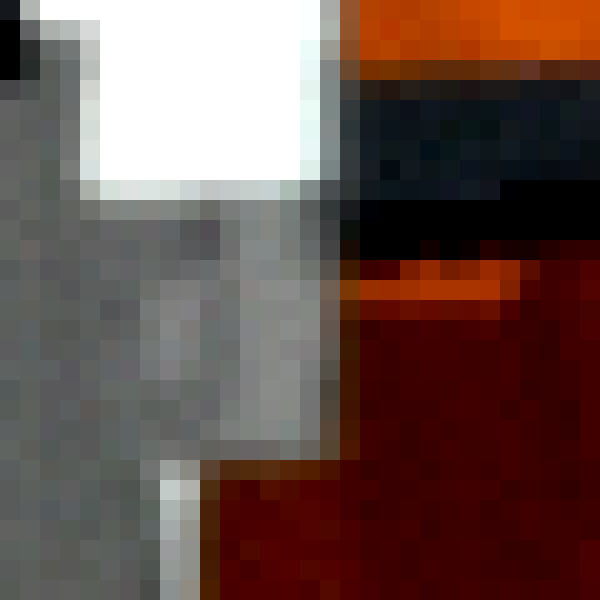

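```bash
python3 - <<'E'
from h import *
Mr=R.from_euler("z",-8.9,degrees=True).as_matrix()
for q in [(8,0,17),(8,0,-17),(-8,0,17),(-8,0,-17),(-17,0,17),(8,100,17)]:
    print(q,proj("side",Mr@np.array(q)/1e3+[.4819,-.071,.17]).round(2),proj("top",Mr@np.array(q)/1e3+[.4819,-.071,.17]).round(2))
a=cv2.imread("pics/top0.png").mean(2)
# rail top-face edges in the top picture: subpixel
from numpy import interp
for c in (225,240,255,270,285,300,315,330,334):
    col=a[195:260,c]; 
    g=np.diff(col); up=np.argmax(g); 
    i=[k for k in range(64) if (col[k]<165)!=(col[k+1]<165)]
    print(c,[round(195+k+(165-col[k])/(col[k+1]-col[k]),2) for k in i])
print(a[228:240,333:344].astype(int))
s=cv2.imread("pics/side0.png").mean(2)
for r in (115,125,135,145,155,165,175,185):
    row=s[r,255:300]; print(r,[round(255+k+(165-row[k])/(row[k+1]-row[k]),2) for k in range(44) if (row[k]<165)!=(row[k+1]<165)])
E
```

```text
(8, 0, 17) [[288.29 189.26]] [[339.28 228.  ]]
(8, 0, -17) [[289.35 203.08]] [[338.97 228.  ]]
(-8, 0, 17) [[280.51 189.64]] [[338.47 234.13]]
(-8, 0, -17) [[281.72 203.46]] [[338.19 233.95]]
(-17, 0, 17) [[276.13 189.86]] [[338.02 237.58]]
(8, 100, 17) [[288.67 165.95]] [[301.08 222.92]]
225 [np.float64(213.63), np.float64(225.11), np.float64(226.96), np.float64(229.94)]
240 [np.float64(214.9), np.float64(224.69)]
255 [np.float64(216.94), np.float64(226.73), np.float64(229.43), np.float64(231.92)]
270 [np.float64(218.96), np.float64(233.91)]
285 [np.float64(220.95), np.float64(236.13)]
300 [np.float64(222.93), np.float64(238.16)]
315 [np.float64(225.11), np.float64(237.17), np.float64(239.14), np.float64(242.12), np.float64(247.49), np.float64(249.16)]
330 [np.float64(227.02), np.float64(236.3)]
334 [np.float64(227.57), np.float64(236.89)]
[[208 199 177 169 173 138  76  69  70  70  71]
 [225 226 228 229 234 186  88  67  68  69  69]
 [223 223 223 225 230 180  78  66  69  67  67]
 [222 222 222 223 229 173  59  67  70  70  69]
 [222 222 222 224 223 164  62  70  70  71  71]
 [222 222 22
[... 171 characters left out ...]
 69]
 [144 158 178 197 156  80  66  69  68  70  68]
 [ 61  60  60  59  61  65  67  67  68  66  67]
 [ 68  67  65  67  67  67  67  67  68  67  67]]
115 [np.float64(292.7)]
125 [np.float64(261.78), np.float64(271.4), np.float64(279.76), np.float64(286.45), np.float64(293.09)]
135 [np.float64(267.0), np.float64(272.46), np.float64(278.76), np.float64(288.71), np.float64(291.84)]
145 [np.float64(272.88), np.float64(273.1), np.float64(278.19), np.float64(288.45), np.float64(292.83)]
155 [np.float64(277.45), np.float64(288.5)]
165 [np.float64(276.82), np.float64(288.41)]
175 [np.float64(267.72), np.float64(271.02), np.float64(273.5), np.float64(288.02)]
185 [np.float64(275.55), np.float64(287.68)]
```

```bash
python3 - <<'E'
import cv2,numpy as np
a=cv2.imread("pics/side5.png")
c=a[200:255,278:330].astype(float)
c=np.clip((c-40)*1.5,0,255).astype(np.uint8)
cv2.imwrite("pics/z5.png",cv2.resize(c,None,fx=14,fy=14,interpolation=cv2.INTER_NEAREST)[:600*2,:800])
E
```

```text
(no output)
```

View pics/z5.png

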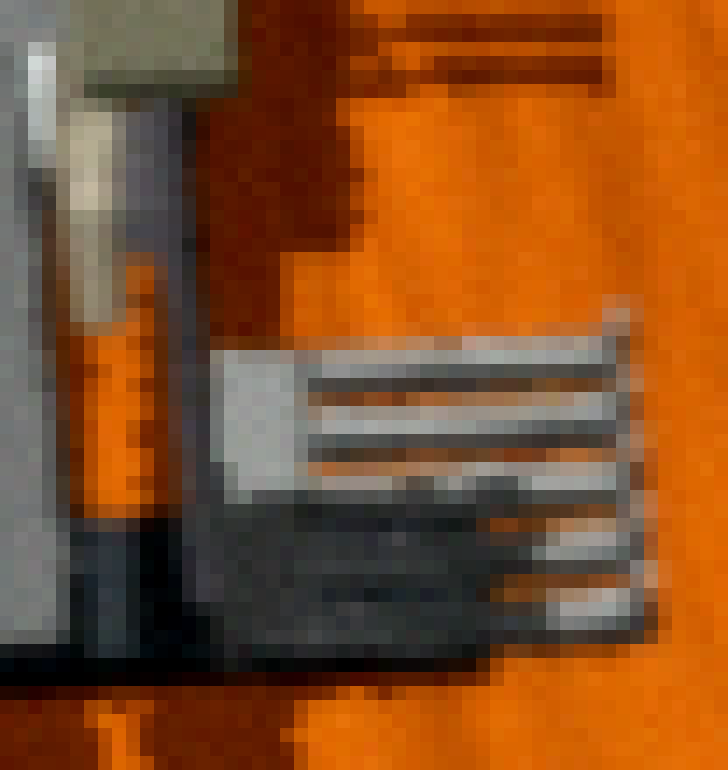

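```bash
python3 - <<'E'
from h import *
a=cv2.imread("pics/side5.png")
for r in (208,211,214,217,220,223,226,230,234):
    print(r," ".join("%3d/%3d"%(a[r,c,0],a[r,c,2]) for c in range(280,296)))
s=arm.observe(); p=s["position"]
Mr=R.from_euler("z",-8.95,degrees=True).as_matrix(); o=np.r_[(p-Mr@[.011,0,0])[:2],.1101]
for q in [(9,-20,80),(13,-20,80),(9,-20,60),(13,-20,60),(9,-20,40),(13,-20,40),(9,-20,20),(13,-20,20),(-4,-16,60),(4,-16,60),(0,-20,47),(-4,-16,47),(4,-16,47),(13,35,6),(13,-35,6)]:
    print(q,proj("side",Mr@np.array(q)/1e3+o).round(2))
E
```

```text
208 158/154 149/153 111/128 126/146 127/151 129/149 110/120  97/102  94/ 95  85/ 84  76/ 77  53/ 57  34/ 78  23/ 94  18/ 94  23/ 98
211 120/121 122/131 119/139 132/156 137/159 124/144 107/120 105/105  97/ 97  86/ 86  80/ 78  52/ 69  32/ 86  18/ 95  20/ 97  24/ 98
214  84/ 85  70/ 80 101/125 140/162 142/164 126/148 109/119 102/103  97/ 94  93/ 92  83/ 81  62/ 75  35/ 83  23/ 95  25/100  22/ 98
217  96/ 98  65/ 92  81/113 112/135 115/134 102/123  86/101  86/ 94  87/ 91  86/ 87  80/ 80  59/ 61  28/ 75  25/ 97  21/ 99  18/ 98
220  97/ 98  58/ 87  57/104  97/127 116/138 107/129  85/121  56/146  38/142  64/100  81/ 85  70/ 74  45/ 80  26/ 96  27/102  24/100
223  99/100  66/ 88  47/103  59/114  81/133  78/140  65/154  53/169  35/142  51/104  70/ 87  75/ 77  59/ 80  32/ 90  27/102  19/ 97
226 107/106  81/ 95  45/ 95  27/106  26/128  35/165  46/185  39/182  37/150  44/104  73/ 92  81/ 82  73/ 81 114/121 141/141 141/141
230 118/118  98/101  57/ 86  33/109  33/155  44/190  39/189  36/163  24/120  29/107  66/ 98  87/ 85  77/ 74 116/115 141/139 142/144
234 115/116 100/100  67/ 85  44/105  41/159  43/188  43/191  32/165  32/129  29/105  52/ 97  79/ 90  76/ 76  82/ 78 116/116 140/140
(9, -20, 80) [[288.65 210.21]]
(13, -20, 80) [[290.76 210.11]]
(9, -20, 60) [[289.34 218.81]]
(13, -20, 60) [[291.41 218.7 ]]
(9, -20, 40) [[290.   227.18]]
(13, -20, 40) [[292.05 227.07]]
(9, -20, 20) [[290.65 235.33]]
(13, -20, 20) [[292.68 235.23]]
(-4, -16, 60) [[282.62 217.95]]
(4, -16, 60) [[286.76 217.74]]
(0, -20, 47) [[285.13 224.5 ]]
(-4, -16, 47) [[283.11 223.4 ]]
(4, -16, 47) [[287.21 223.19]]
(13, 35, 6) [[293.09 224.57]]
(13, -35, 6) [[293.12 245.53]]
```

```bash
python3 - <<'E'
from h import *
e=onplane("top",[(255,216.94),(270,218.96),(285,220.95),(300,222.93),(315,225.11),(330,227.02),(334,227.57)],.187)
k=np.polyfit(e[:,1],e[:,0],1); print("yaw",-np.degrees(np.arctan(k[0])), "x front at y=-.07",np.polyval(k,-.07)); 
l=onplane("top",[(270,233.91),(285,236.13),(300,238.16),(330,236.3+5.9)],.187)
k2=np.polyfit(l[:3,1],l[:3,0],1); print(-np.degrees(np.arctan(k2[0])))
for b in (288.5,288.45,):pass
s=onplane("side",[(288.5,155),(288.41,165),(288.02,175),(287.68,185)],.187); print(s, -np.degrees(np.arctan(np.polyfit(s[:,1],s[:,0],1)[0])))
print(onplane("top",[(338.45,228.5)],.187),onplane("side",[(287.7,189.2)],.187))
x=np.polyval(k,-.07); th=np.radians(8.9); print("axis x at y=-.07:",x-.008/np.cos(th))
plan([.4835,-.1320,.1958])
E
```

```text
yaw -8.975976928625977 x front at y=-.07 0.48942640423080663
-9.304198537506434
[[ 0.51276159  0.07980206  0.187     ]
 [ 0.50535863  0.03114829  0.187     ]
 [ 0.49788221 -0.01360708  0.187     ]
 [ 0.49104783 -0.05509907  0.187     ]] -9.17183579616877
[[ 0.48855889 -0.0700615   0.187     ]] [[ 0.48864768 -0.07171673  0.187     ]]
axis x at y=-.07: 0.48132890930496786
t 7.83 pos [ 0.4838 -0.1334  0.1959] tooly deg 81.01 tilt [ 2.e-04 -5.e-04 -1.e+00] F [-0.2 -0.3 -1.2] w 0.323
world d mm [-0.3  1.4 -0.1] -> share [0.0014 0.0033 0.0003]
```

```bash
cat >> h.py <<'E'
def tgt(s,dx=0,z=.1958,yaw=-9.0,m=(.4812,-.0705)):
    "TCP for shoe centre s mm along the rail, dx mm across"
    ex=np.array([np.cos(np.radians(yaw)),np.sin(np.radians(yaw))]); ey=np.array([-ex[1],ex[0]])
    q=np.array(m)+ex*(.011+dx/1e3)+ey*s/1e3; return [q[0],q[1],z]
def railpos(yaw=-9.0,m=(.4812,-.0705)):
    st=arm.observe(); ex=np.array([np.cos(np.radians(yaw)),np.sin(np.radians(yaw))]); ey=np.array([-ex[1],ex[0]])
    d=st["position"][:2]-m; f=st["force"]
    print("rail x err %.2f mm, s %.2f mm, z %.2f | F rail x %.1f y %.1f z %.1f"%(d@ex*1e3-11,d@ey*1e3,st["position"][2]*1e3,f[:2]@ex,f[:2]@ey,f[2]),"torque",np.round(st["ft_torque"],2),"clock",round(st["clock"],2))
E
python3 -c "
from h import *
railpos(); plan(tgt(-30))"
```

```text
rail x err 1.44 mm, s -61.69 mm, z 195.91 | F rail x -0.1 y -0.3 z -1.2 torque [0.01 0.01 0.01] clock 7.83
t 7.83 pos [ 0.4838 -0.1334  0.1959] tooly deg 81.01 tilt [ 2.e-04 -5.e-04 -1.e+00] F [-0.2 -0.3 -1.2] w 0.323
world d mm [ 3.5 31.5 -0.1] -> share [0.0036 0.0792 0.0002]
```

Request:
apply_moves --targets '[1,0.0036,0.03,0,0,1,0,0.03,0,0,1,0,0.02,0,0,1,0,0,0,0,1,0,0,0,0]'

```text
clock: 8.45
position: [0.4875, -0.1004, 0.1959]
ee_rot: [0.243, 3.132, -0.0]
force: [0.9, -0.1, -2.3]
width: 0.325
```

```bash
python3 -c "
from h import *
railpos(); plan(tgt(-30))
im=eyes.get_image('side')[:,:,::-1].copy(); cv2.imwrite('pics/side6.png',im); crop(im,'pics/s6.png',255,165,80,75,9)
im=eyes.get_image('top')[:,:,::-1].copy(); cv2.imwrite('pics/top6.png',im); crop(im,'pics/t6.png',310,190,70,60,10)"
```

```text
rail x err -0.11 mm, s -28.52 mm, z 195.86 | F rail x 0.9 y 0.0 z -2.3 torque [ 0.04  0.03 -0.03] clock 8.45
t 8.45 pos [ 0.4875 -0.1004  0.1959] tooly deg 81.12 tilt [ 1.e-04 -2.e-04 -1.e+00] F [ 0.9 -0.1 -2.3] w 0.325
world d mm [-0.1 -1.5 -0.1] -> share [-0.0003 -0.0037  0.0001]
```

View pics/s6.png

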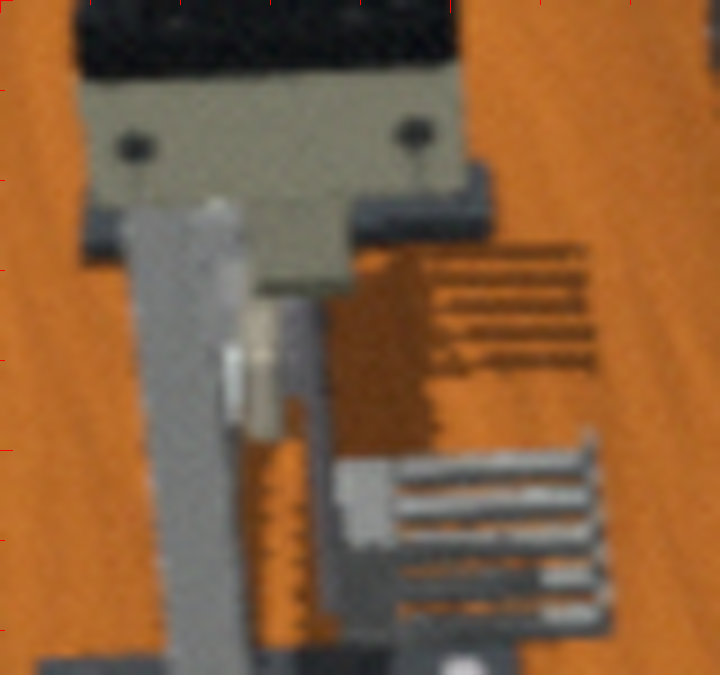

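View pics/t6.png

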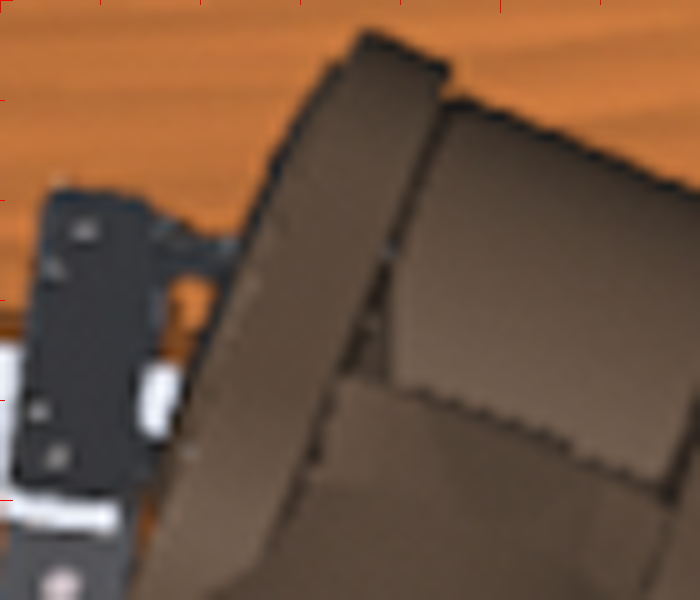

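Request:
apply_moves --targets '[1,0,0.0075,0,0,1,0,0.0075,0,0,1,0,0.0075,0,0,1,0,0,0,0]'

```text
clock: 9.05
position: [0.489, -0.091, 0.1958]
ee_rot: [0.243, 3.132, 0.0]
force: [0.7, 0.1, -1.8]
width: 0.324
```

```bash
python3 -c "
from h import *
railpos(); plan(tgt(-10))"
```

```text
rail x err -0.12 mm, s -19.03 mm, z 195.79 | F rail x 0.7 y 0.3 z -1.8 torque [0.01 0.05 0.02] clock 9.05
t 9.05 pos [ 0.489  -0.091   0.1958] tooly deg 81.15 tilt [ 0.e+00  1.e-04 -1.e+00] F [ 0.7  0.1 -1.8] w 0.324
world d mm [1.5 8.9 0. ] -> share [-0.0004  0.0226 -0.    ]
```

Request:
apply_moves --targets '[1,0,0.005,0,0,1,0,0.005,0,0,1,0,0.005,0,0,1,0,0,0,0]'

```text
clock: 9.55
position: [0.4898, -0.0852, 0.1958]
ee_rot: [-0.243, -3.132, -0.0]
force: [0.4, -0.4, -2.3]
width: 0.326
```

```bash
python3 -c "
from h import *
railpos(); plan(tgt(-10))"
```

```text
rail x err -0.17 mm, s -13.15 mm, z 195.79 | F rail x 0.5 y -0.3 z -2.3 torque [-0.02  0.02  0.02] clock 9.55
t 9.55 pos [ 0.4898 -0.0852  0.1958] tooly deg 81.14 tilt [-0.e+00  1.e-04 -1.e+00] F [ 0.4 -0.4 -2.3] w 0.326
world d mm [0.7 3.1 0. ] -> share [-0.0004  0.0079 -0.    ]
```

No contact so far, with the nose about 7 mm in.

Request:
apply_moves --targets '[1,0,0.006,0,0,1,0,0.006,0,0,1,0,0.006,0,0,1,0,0.006,0,0,1,0,0,0,0]'

```text
clock: 10.18
position: [0.4913, -0.0757, 0.1958]
ee_rot: [-0.243, -3.132, -0.0]
force: [-0.4, -0.3, -1.5]
width: 0.324
```

```bash
python3 -c "
from h import *
railpos(); plan(tgt(10))"
```

```text
rail x err -0.21 mm, s -3.52 mm, z 195.77 | F rail x -0.3 y -0.4 z -1.5 torque [-0.07  0.01 -0.04] clock 10.18
t 10.18 pos [ 0.4913 -0.0757  0.1958] tooly deg 81.14 tilt [-1.e-04  1.e-04 -1.e+00] F [-0.4 -0.3 -1.5] w 0.324
world d mm [ 2.3 13.3  0. ] -> share [-0.0006  0.0338 -0.0001]
```

Request:
apply_moves --targets '[1,0,0.01,0,0,1,0,0.01,0,0,1,0,0.01,0,0,1,0,0.01,0,0,1,0,0.01,0,0,1,0,0.01,0,0,1,0,0,0,0]'

```text
clock: 11.05
position: [0.4951, -0.0518, 0.1958]
ee_rot: [-0.242, -3.132, -0.0]
force: [-0.5, -0.5, -1.8]
width: 0.324
```

```bash
python3 -c "
from h import *
railpos(); plan(tgt(100))
im=eyes.get_image('side')[:,:,::-1].copy(); cv2.imwrite('pics/side7.png',im); crop(im,'pics/s7.png',250,155,80,75,9)"
```

```text
rail x err -0.24 mm, s 20.62 mm, z 195.76 | F rail x -0.4 y -0.6 z -1.8 torque [0.05 0.01 0.02] clock 11.05
t 11.05 pos [ 0.4951 -0.0518  0.1958] tooly deg 81.15 tilt [-0.e+00  1.e-04 -1.e+00] F [-0.5 -0.5 -1.8] w 0.324
world d mm [12.7 78.4  0. ] -> share [-1.100e-03  1.984e-01 -1.000e-04]
```

View pics/s7.png

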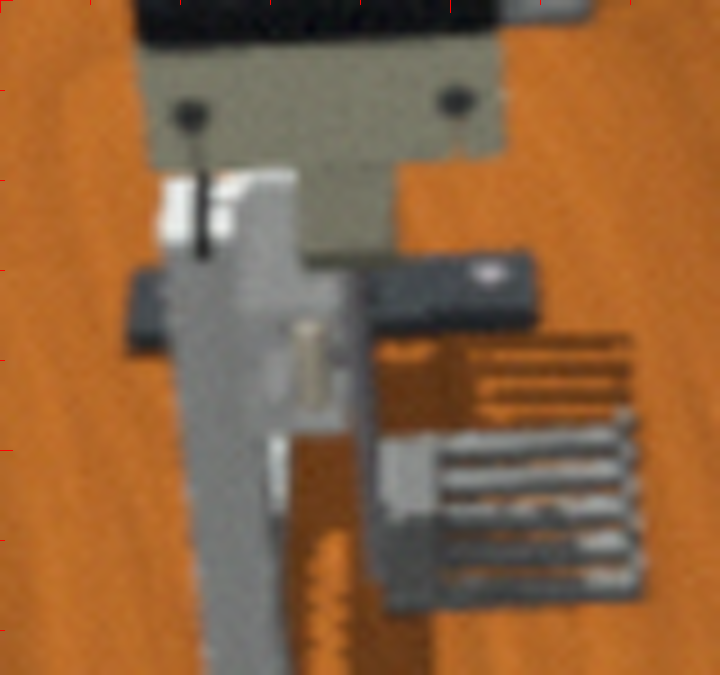

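The side picture shows the shoe inside the channel. Its pale end is at about (284,195), framed by the rail profile. I slide on.

Request:
apply_moves --targets '[1,0,0.0125,0,0,1,0,0.0125,0,0,1,0,0.0125,0,0,1,0,0.0125,0,0,1,0,0.0125,0,0,1,0,0.0125,0,0,1,0,0.0125,0,0,1,0,0.0125,0,0,1,0,0.0125,0,0,1,0,0.0125,0,0]'

```text
clock: 12.35
position: [0.5028, -0.0025, 0.1958]
ee_rot: [0.243, 3.132, 0.0]
force: [0.2, -0.0, -2.9]
width: 0.321
```

```bash
python3 -c "
from h import *
railpos(); plan(tgt(120))"
```

```text
rail x err -0.35 mm, s 70.56 mm, z 195.81 | F rail x 0.2 y -0.0 z -2.9 torque [ 0.01  0.02 -0.05] clock 12.35
t 12.35 pos [ 0.5028 -0.0025  0.1958] tooly deg 81.11 tilt [ 0.  0. -1.] F [ 0.2 -0.  -2.9] w 0.321
world d mm [ 8.1 48.8 -0. ] -> share [-0.0011  0.1236  0.    ]
```

Request:
apply_moves --targets '[1,0,0.012,0,0,1,0,0.012,0,0,1,0,0.012,0,0,1,0,0.012,0,0,1,0,0.012,0,0,1,0,0.012,0,0,1,0,0.012,0,0,1,0,0.012,0,0,1,0,0.012,0,0,1,0,0.012,0,0,1,0,0,0,0]'

```text
clock: 13.72
position: [0.5102, 0.0451, 0.1958]
ee_rot: [0.242, 3.132, 0.0]
force: [-0.5, -0.3, -1.1]
width: 0.327
```

```bash
python3 -c "
from h import *
railpos(); plan(tgt(120))"
```

```text
rail x err -0.44 mm, s 118.72 mm, z 195.76 | F rail x -0.5 y -0.4 z -1.1 torque [0.03 0.   0.02] clock 13.72
t 13.72 pos [0.5102 0.0451 0.1958] tooly deg 81.15 tilt [ 0.e+00  1.e-04 -1.e+00] F [-0.5 -0.3 -1.1] w 0.327
world d mm [0.6 1.2 0. ] -> share [-0.0011  0.0032 -0.0001]
```

Request:
apply_moves --targets '[1,0,0.005,0,0,1,0,0.005,0,0,1,0,0.005,0,0,1,0,0.005,0,0,1,0,0,0,0]'

```text
clock: 14.35
position: [0.5114, 0.0527, 0.1958]
ee_rot: [0.243, 3.132, 0.0]
force: [-0.0, -0.7, -2.2]
width: 0.325
```

```bash
python3 -c "
from h import *
railpos()"
```

```text
rail x err -0.43 mm, s 126.42 mm, z 195.81 | F rail x 0.1 y -0.7 z -2.2 torque [ 0.03  0.05 -0.03] clock 14.35
```

Request:
apply_moves --targets '[1,0,0.005,0,0,1,0,0.005,0,0,1,0,0.005,0,0,1,0,0.005,0,0]'

```text
clock: 14.85
position: [0.5127, 0.0606, 0.1958]
ee_rot: [0.243, 3.132, 0.0]
force: [0.1, 0.4, -1.5]
width: 0.321
```

Request:
apply_moves --targets '[1,0,0.005,0,0,1,0,0.005,0,0,1,0,0.005,0,0,1,0,0.005,0,0]'

```text
clock: 15.35
position: [0.5139, 0.0685, 0.1958]
ee_rot: [0.243, 3.132, 0.0]
force: [-0.6, 1.0, -1.6]
width: 0.324
```

Request:
apply_moves --targets '[1,0,0.005,0,0,1,0,0.005,0,0,1,0,0.005,0,0,1,0,0.005,0,0]'

```text
clock: 15.85
position: [0.5152, 0.0761, 0.1958]
ee_rot: [0.243, 3.132, -0.0]
force: [-0.2, -2.2, -2.2]
width: 0.326
```

Request:
apply_moves --targets '[1,0,0.005,0,0]'

```text
clock: 15.98
position: [0.5159, 0.0772, 0.196]
ee_rot: [0.244, 3.131, -0.002]
force: [2.3, -6.1, -2.5]
width: 0.323
```

```bash
python3 -c "
from h import *
railpos()"
```

```text
rail x err 0.18 mm, s 151.30 mm, z 195.96 | F rail x 3.3 y -5.7 z -2.5 torque [-1.3  -0.57  0.01] clock 15.97
```

Request:
apply_moves --targets '[1,0,0.004,0,0]'

```text
clock: 16.1
position: [0.5166, 0.0785, 0.1961]
ee_rot: [0.245, 3.13, -0.002]
force: [4.0, -1.8, -1.6]
width: 0.323
```

```bash
python3 -c "
from h import *
railpos()"
```

```text
rail x err 0.62 mm, s 152.73 mm, z 196.11 | F rail x 4.2 y -1.2 z -1.6 torque [-0.31 -0.98 -0.05] clock 16.1
```

Request:
apply_moves --targets '[1,0,0.006,0,0,1,0,0.006,0,0,1,0,0.006,0,0,1,0,0.005,0,0]'

```text
clock: 16.6
position: [0.5184, 0.089, 0.1963]
ee_rot: [0.243, 3.129, 0.0]
force: [5.1, -1.0, -2.1]
width: 0.323
```

```bash
python3 -c "
from h import *
railpos()"
```

```text
rail x err 0.79 mm, s 163.36 mm, z 196.33 | F rail x 5.2 y -0.2 z -2.1 torque [-0.49 -1.22  0.01] clock 16.6
```

Request:
apply_moves --targets '[1,0,0.005,0,0,1,0,0.005,0,0]'

```text
clock: 16.85
position: [0.519, 0.093, 0.1963]
ee_rot: [0.243, 3.129, 0.0]
force: [4.9, -2.2, -1.8]
width: 0.326
```

```bash
python3 -c "
from h import *
railpos()"
```

```text
rail x err 0.77 mm, s 167.35 mm, z 196.33 | F rail x 5.2 y -1.4 z -1.8 torque [-0.48 -1.22 -0.03] clock 16.85
```

Request:
apply_moves --targets '[1,0,0.004,0,0,1,0,0,0,0]'

```text
clock: 17.1
position: [0.5194, 0.0953, 0.1964]
ee_rot: [0.242, 3.129, 0.002]
force: [4.8, 0.3, -2.3]
width: 0.325
```

```bash
python3 -c "
from h import *
railpos()"
```

```text
rail x err 0.78 mm, s 169.72 mm, z 196.37 | F rail x 4.7 y 1.0 z -2.3 torque [ 0.09 -1.28 -0.01] clock 17.1
```

Request:
apply_moves --targets '[1,0,0.0025,0,0,1,0,0,0,0]'

```text
clock: 17.35
position: [0.5195, 0.0961, 0.1964]
ee_rot: [0.243, 3.129, 0.002]
force: [5.6, -0.4, -1.8]
width: 0.326
```

```bash
python3 -c "
from h import *
railpos()"
```

```text
rail x err 0.76 mm, s 170.55 mm, z 196.37 | F rail x 5.6 y 0.5 z -1.8 torque [ 0.   -1.34 -0.1 ] clock 17.35
```

Request:
apply_moves --targets '[1,0,0.0025,0,0,1,0,0,0,0]'

```text
clock: 17.6
position: [0.5196, 0.0972, 0.1964]
ee_rot: [0.242, 3.129, 0.002]
force: [5.5, 0.8, -1.8]
width: 0.325
```

```bash
python3 -c "
from h import *
railpos()"
```

```text
rail x err 0.69 mm, s 171.68 mm, z 196.35 | F rail x 5.3 y 1.7 z -1.8 torque [ 0.21 -1.28 -0.09] clock 17.6
```

Request:
apply_moves --targets '[1,0,0.0025,0,0,1,0,0,0,0]'

```text
clock: 17.85
position: [0.519, 0.0983, 0.1961]
ee_rot: [0.242, 3.131, 0.002]
force: [5.8, 1.5, -2.3]
width: 0.322
```

```bash
python3 -c "
from h import *
railpos()"
```

```text
rail x err -0.05 mm, s 172.66 mm, z 196.11 | F rail x 5.5 y 2.3 z -2.3 torque [ 0.61 -1.2  -0.06] clock 17.85
```

Request:
apply_moves --targets '[1,0,0.0015,0,0,1,0,0,0,0]'

```text
clock: 18.1
position: [0.5188, 0.0985, 0.196]
ee_rot: [0.243, 3.131, 0.001]
force: [5.4, 1.6, -1.0]
width: 0.323
```

```bash
python3 -c "
from h import *
railpos()"
```

```text
rail x err -0.25 mm, s 172.77 mm, z 195.98 | F rail x 5.1 y 2.5 z -1.0 torque [ 0.45 -1.24 -0.05] clock 18.1
```

Request:
apply_moves --targets '[1,0,0.0025,0,0,1,0,0,0,0]'

```text
clock: 18.35
position: [0.5187, 0.0989, 0.1958]
ee_rot: [0.243, 3.132, -0.0]
force: [4.7, 1.1, -2.0]
width: 0.325
```

```bash
python3 -c "
from h import *
railpos()"
```

```text
rail x err -0.42 mm, s 173.14 mm, z 195.85 | F rail x 4.5 y 1.8 z -2.0 torque [ 0.03 -1.16  0.03] clock 18.35
```

Request:
apply_moves --targets '[1,0,0.002,0,0,1,0,0,0,0]'

```text
clock: 18.6
position: [0.5187, 0.0991, 0.1958]
ee_rot: [-0.244, -3.132, 0.001]
force: [5.1, -3.0, -0.5]
width: 0.329
```

```bash
python3 -c "
from h import *
railpos()"
```

```text
rail x err -0.54 mm, s 173.39 mm, z 195.76 | F rail x 5.5 y -2.2 z -0.5 torque [-0.68 -1.09 -0.04] clock 18.6
```

Request:
apply_moves --targets '[1,0,0,0,0,1,0,0,0,0]'

```text
clock: 18.85
position: [0.5187, 0.0991, 0.1958]
ee_rot: [-0.244, -3.132, 0.001]
force: [5.3, -2.6, -1.9]
width: 0.325
```

```bash
python3 -c "
from h import *
railpos()"
```

```text
rail x err -0.51 mm, s 173.38 mm, z 195.76 | F rail x 5.7 y -1.8 z -1.9 torque [-0.69 -1.06  0.03] clock 18.85
```

Request:
apply_moves --targets '[1,0,0.0015,0,0,1,0,0,0,0]'

```text
clock: 19.1
position: [0.5187, 0.0993, 0.1957]
ee_rot: [-0.244, -3.132, 0.002]
force: [4.0, -4.2, -0.5]
width: 0.327
```

```bash
python3 -c "
from h import *
railpos()"
```

```text
rail x err -0.54 mm, s 173.56 mm, z 195.73 | F rail x 4.6 y -3.5 z -0.5 torque [-0.96 -0.94  0.01] clock 19.1
```

Request:
apply_moves --targets '[1,0,-0.0015,0,0,1,0,0,0,0]'

```text
clock: 19.35
position: [0.5187, 0.0992, 0.1957]
ee_rot: [-0.244, -3.132, 0.001]
force: [3.8, -3.0, -0.6]
width: 0.322
```

```bash
python3 -c "
from h import *
railpos()"
```

```text
rail x err -0.54 mm, s 173.44 mm, z 195.74 | F rail x 4.3 y -2.4 z -0.6 torque [-0.75 -1.07  0.06] clock 19.35
```

Request:
apply_moves --targets '[0.4,0,0,0,0,0.4,0,0,0,0,0.4,0,0,0,0,0.4,0,0,0,0]'

```text
clock: 19.85
position: [0.5185, 0.0999, 0.1957]
ee_rot: [-0.243, -3.132, -0.0]
force: [-0.6, -0.7, 0.6]
width: 0.595
```

```bash
python3 -c "
from h import *
railpos(); print(arm.observe()['width'])"
```

```text
rail x err -0.79 mm, s 174.10 mm, z 195.74 | F rail x -0.5 y -0.8 z 0.6 torque [ 0.03  0.02 -0.02] clock 19.85
0.5950326897320326
```

Request:
apply_moves --targets '[0.4,0,0,-0.03,0,0.4,0,0,-0.06,0,0.4,0,0,-0.1,0,0.4,0,0,-0.1,0,0.4,0,0,-0.1,0,0.4,0.12,0,-0.05,0,0.4,0.14,0,0,0,0.4,0.14,0,0,0,0.4,0,0,0,0]'

```text
clock: 20.98
position: [0.358, 0.1246, 0.3727]
ee_rot: [-0.237, -3.132, -0.006]
force: [0.6, -0.2, 0.7]
width: 0.6
```

```bash
python3 -c "
from h import *
railpos()
im=eyes.get_image('side')[:,:,::-1].copy(); cv2.imwrite('pics/side8.png',im)
im=eyes.get_image('top')[:,:,::-1].copy(); cv2.imwrite('pics/top8.png',im)"
```

```text
rail x err -163.18 mm, s 173.43 mm, z 372.75 | F rail x 0.6 y -0.1 z 0.7 torque [ 0.03 -0.06 -0.01] clock 20.98
```

View pics/side8.png

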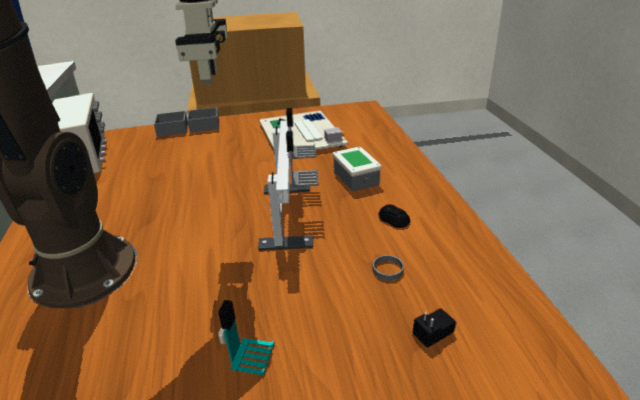

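View pics/top8.png

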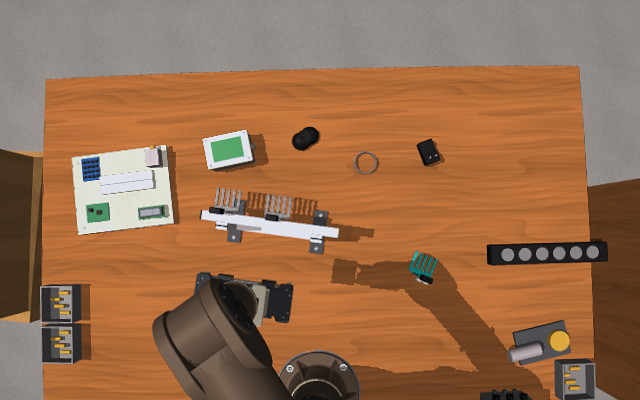

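```bash
python3 -c "
from h import *
crop('pics/top8.png','pics/t8.png',195,180,110,60,7)"
```

```text
(no output)
```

View pics/t8.png

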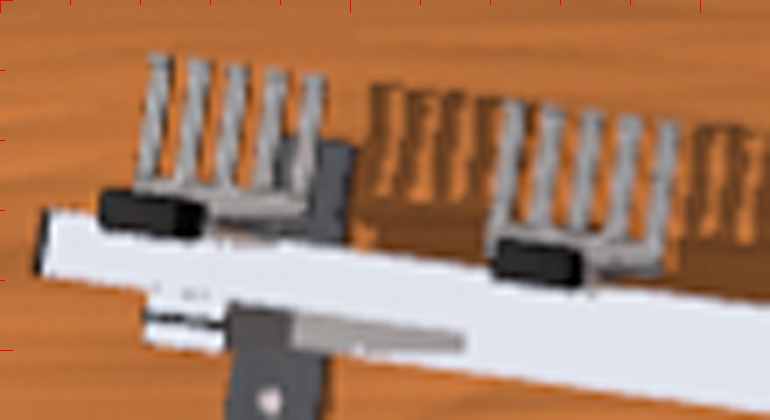

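```bash
python3 -c "
from h import *
c=lambda L:[(195+(x+.5)/7-.5,180+(y+.5)/7-.5) for x,y in L]
e=onplane('top',c([(162,62),(199,67),(237,70),(276,75),(316,80),(516,105),(553,109),(592,114),(630,119),(672,124)]),.12)
d=(e[5:]-e[:5])[:,:2]; print(np.linalg.norm(d,axis=1)*1e3, 315-np.linalg.norm(d.mean(0))*1e3)
print(arm.sign_off())"
```

```text
[141.96137969 141.73946591 142.07180478 141.51831877 142.14566004] 173.11297971247828
the job is handed in; nothing more can be done
None
```

The spare grey hanger is hung on the rail, caught at the stop and released. I handed the job in at about 21 s of the 72 s allowed.

- **Entry and slide:** The shoe entered the rail's open end with no measurable contact. It met the ball about 150 mm in, where the push peaked at 5.7 N. The ball then pressed sideways at about 5 N as it rode the shoe's back.
- **Catch:** The hanger was drawn in with about 2 N up to 173 mm. The force then turned into a push-back of 2 to 3.5 N at 173.4 to 173.6 mm. The sideways displacement had also gone, which fits the ball being in the notch with the buffer compressed.
- **Last checks:** After opening, the forces dropped to zero and I moved the arm well clear. The last pictures show the hanger level on the rail, and its position measured against the comb already hung is 173.1 mm, agreeing with the arm's reading. The mouse, adapter, enclosure, wristband and turquoise hanger look unmoved.
- **Not certain:**
  - I could not see the ball or buffer directly, so "home" rests on the forces and positions.
  - Closing the gripper slid the hanger about 4 mm on the bench, and the tool read up to 11.7 N upward as the fingers pressed it down.
  - While holding the hanger, the side view alone was ambiguous by 1 to 2 mm, so I entered slowly and watched the force.

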